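Clear the spares file: spring the lever arch, sort the handed brackets, shut the rings

TASK

The open lever arch file on its sloping stand holds two mirror-image rail brackets. Lift the lever to spring the rings open, take both brackets off the posts and lay each one flat, rib up, in the bin that has a specimen of the same hand screwed to its ledge, and only then press the lever down until the rings are fully shut. Leave everything else on the bench where it is.

Things in the scene. Friction and masses are not known exactly. Their poses are not given: they have to be found in the camera images.
- file: Grey lever arch file open on a wooden stand, fixed. Its face slopes 30 degrees, falling away from the robot: 260 mm up the slope, 340 wide (y), 10 mm lip at the low edge. Origin on the bench under the face's middle (surface 85 mm up); x horizontal, down-slope, away from the robot; z up. Up-slope = (-0.866,0,0.5), out of the face = (0.5,0,0.866). Shut rings reach 60 mm out; open, 70, up-slope of the posts.
- post_a (a point): Top of the post nearer the lever; each is an upright pin square to the slope, 8 mm thick and 48 mm tall. The steel ring wire meets it here when the rings are shut.
- post_b (a point): Top of the post farther from the lever, 125 mm from the other; each is an upright pin square to the slope, 8 mm thick and 48 mm tall.
- lever (a joint): Lever and both ring wires turn as one. 0 = home, rings shut; 1.1 rad = lever up, rings open (stops at both ends). An over-centre spring drives it to the nearer end: past 0.55 rad it springs on by itself and stays. About 7 N at the lever's end, square to the lever, frees it from either stop; less toward the middle. Starts at 0.
- lever_end (a point): Centre of the black block at the lever's end, 110 mm from the shaft: 24 mm along the lever, 20 wide (y of the file), 14 thick; pinch across the 20 mm. Shut, the lever points down-slope, away from the robot, 0.2 rad off the face, block 32 mm out. Open: 1.3 rad off the face, 116 mm out. Opening moves it out, then up-slope, in an arc about lever_pivot. Brackets stay 35 mm clear.
- lever_pivot (a point): Point on the shaft's axis level with the lever (the axis runs along y of the file), 10 mm out from the face.
- bracket_l_rib (a point): Centre of the grip rib of the left-hand bracket (mirror image of the other): rib 12 mm thick (x), 74 long (y), 36 tall, pinched across its 12 mm; 26 mm above the plate's underside. Axes: x from hole to foot, z square to the plate, rib side. Hole centre at x -84, y +20 mm from here. Seen with hole end away and rib up, the foot juts to the left (-y).
- bracket_r_rib (a point): Centre of the grip rib of the right-hand bracket (mirror image of the other): rib 12 mm thick (x), 74 long (y), 36 tall, pinched across its 12 mm; 26 mm above the plate's underside. Axes: x from hole to foot, z square to the plate, rib side. Hole centre at x -84, y -20 mm from here. Seen with hole end away and rib up, the foot juts to the right (+y).
- bracket_l: Loose left-hand bracket, cast-aluminium L-shaped plate 8 mm thick, 0.22 kg: leg 34 mm wide and 87 long, foot 30 x 74 mm with the rib standing along its middle. Origin under its 18 mm square hole; axes as at its rib. Starts hung by the hole on either post, lying on the slope, rib leaning 30 degrees away from the robot; must move 50 mm along its own z to clear the post.
- bracket_r: Loose right-hand bracket, cast-aluminium L-shaped plate 8 mm thick, 0.22 kg: leg 34 mm wide and 87 long, foot 30 x 74 mm with the rib standing along its middle. Origin under its 18 mm square hole; axes as at its rib. Starts hung by the hole on either post, lying on the slope, rib leaning 30 degrees away from the robot; must move 50 mm along its own z to clear the post.
- bin_l: Bin for left-hand brackets: fixed black bin, 190 (x) x 140 (y) x 50 mm, walls and floor 4 mm; either bin may be left or right of the file. Known by the left-hand specimen bracket screwed, rib up, foot toward the bin, on the ledge beyond its +x end (ledge ends 221 mm from the bin's centre, specimen 56 mm high). Origin: centre of its underside, z up.
- bin_r: Bin for right-hand brackets: fixed black bin, 190 (x) x 140 (y) x 50 mm, walls and floor 4 mm; either bin may be left or right of the file. Known by the right-hand specimen bracket screwed, rib up, foot toward the bin, on the ledge beyond its +x end (ledge ends 221 mm from the bin's centre, specimen 56 mm high). Origin: centre of its underside, z up.
- tape: Bystander, leave alone: yellow tape measure, 70 mm, about 60 mm high. Origin at its underside.
- wrench: Bystander, leave alone: steel open-ended wrench, 180 mm. Origin at its underside.
- mug: Bystander, leave alone: white mug, 90 mm high. Origin at its underside.
- can: Bystander, leave alone: blue spray can, 140 mm high. Origin at its underside.
- jar: Bystander, leave alone: glass jar, 90 mm high. Origin at its underside.
- screwbox: Bystander, leave alone: small cardboard box of screws, 70 x 50 x 30 mm. Origin at its underside.
Not all that is in view belongs to the job. What is shaped like the bracket_r but turquoise is not meant.

How it is judged:
By the outcome, as a careful person would: the job done as asked, in the order asked, and still so for the second after the job is handed in, with the robot touching nothing.
It also fails if it takes over 72 s, if anything falls off the work surface, if the arm or the gripper's body presses on something with over 40 N, if the wrist force passes 120 N, or if a joint passes its speed limit or range.

ROBOT

A 6-joint arm with a two-finger parallel gripper is mounted at the origin on the work surface. World frame = base frame: x ahead of the robot, y to its left, z up, the work surface at z = 0. Lengths are in m, angles in rad, forces in N, time in s.
With the tool pointing down it reaches from about 0.3 to 0.825 m from the base axis. Payload 5.4 kg.
Tool frame: the origin (TCP) lies at the very end of the fingers, on their centre line; the grasp point (between the pads) lies 19 mm behind it; z points along the fingers, y is the line along which they close (so a half turn about z gives the same grasp; the last joint's range is limited). The gripper opens to 92 mm and grips with 3 to 60 N. Pads are 20 mm wide; open, the fingers measure 128 mm over their backs; the gripper's body (75 mm by 189 mm) begins 69 mm behind the grasp point.
Start: joints at [-1.362, 0.158, 1.597, -0, 1.386, -0.21], TCP at [0.234, -0.525, 0.215] pointing down, gripper open.
Joint ranges: [-2.91, 2.91], [-0.94, 2.29], [0.18, 2.7], [-1.29, 4.43], [0.17, 2.64], [-3, 3]. Speed limits (rad/s): [2.57, 2.57, 3.14, 3.14, 3.14, 3.14].

INTERFACE

Orientations are given as a rotation vector (axis times angle).
In Python, from workcell import bot gives the robot as it stands. Calls block until the motion is done:
- bot.goto(position, orientation): joint-space move of the TCP to a pose.
- bot.line_to(position, rot=None, max_speed=0.15): straight line of the TCP; rot=None keeps the orientation; max_speed is the mean speed in m/s.
- bot.set_joints(angles): joint-space move.
- bot.set_gripper(opening, newtons=None): opening from 0.0 (shut) to 1.0 (fully open); newtons is the grip in N (None keeps the last); returns when the fingers have stopped.
- bot.hold(seconds).
- bot.inverse_kinematics(position, orientation): joint angles nearest the present ones, or None.
- bot.read_camera(name): name is "side" or "top"; returns a dict with "pixels" (480x640x3 uint8, blue, green, red), "fx", "fy", "cx", "cy" (pixels), "R" (3x3) and "t" (3): a world point X has camera coordinates R X + t. Camera axes: x right, y down, z forward; pixel columns grow to the right and rows downward; lengths in m; the calibration is good to about 2 mm. A picture is of the moment at which its call begins. There is no depth.
A pose or a line that the arm cannot do raises bot.MotionError and nothing moves.
- bot.job_done(): hands the job in; it is judged then, once.
Readings, each from a call of its own:
- bot.current_clock(): time.
- bot.current_joints(): joint angles.
- bot.current_joint_vel(): joint speeds.
- bot.current_effort(): joint torques, N m.
- bot.current_ee_pos(): TCP position.
- bot.current_tool_rot(): TCP orientation.
- bot.current_contact_force(): force on the tool from outside, world axes, zero at the start.
- bot.current_ft_torque(): the same for the moment, N m.
- bot.current_opening(): opening from 0.0 (shut) to 1.0 (fully open).
- bot.current_grip_force(): force on a finger pad.
Only numpy, scipy, OpenCV 4.12 (cv2) and the standard library are available. Lean on these libraries where they do the work, as an engineer would, in place of code of your own. Each camera call takes 0.05 s, during which the arm holds its last target. There are 200 camera calls.

## Working session

There is one attempt and no reset: what is moved stays moved. The work goes in short steps, each a Python script; the robot and the scene stay as the last script left them, time stands still between calls to the robot, and variables do not carry over. Pictures are saved under pics/ and viewed, at most 10 in all, crops included, and the job is handed in when it is done.

```bash
mkdir -p pics; ls
python3 - <<'E'
from workcell import bot
import cv2,numpy as np
np.set_printoptions(precision=4,suppress=True)
for n in("top","side"):
    c=bot.read_camera(n);cv2.imwrite(f"pics/{n}0.png",cv2.resize(c["pixels"],(800,600),interpolation=cv2.INTER_CUBIC));cv2.imwrite(f"{n}0_raw.png",c["pixels"])
    np.savez(f"{n}0.npz",**{k:np.array(c[k]) for k in("fx","fy","cx","cy","R","t")})
    print(n,c["fx"],c["cx"],c["cy"],c["R"],c["t"],-np.array(c["R"]).T@c["t"])
print(bot.current_clock(),bot.current_tool_rot())
E
```

```text
pics
top 456.78344036598764 317.0420816543513 245.98859294316287 [[-0.0269 -0.9993 -0.024 ]
 [-0.9951  0.0291 -0.0946]
 [ 0.0952  0.0213 -0.9952]] [0.0252 0.5356 1.1115] [ 0.4278 -0.0141  1.1574]
side 557.2053416333142 303.94929710661927 231.13979057557142 [[-0.9521 -0.3058 -0.0026]
 [-0.2206  0.6927 -0.6867]
 [ 0.2118 -0.6532 -0.7269]] [0.4925 0.1834 1.2743] [0.2395 0.856  1.0536]
0.1 [-3.0713 -0.6528 -0.0001]
```

View pics/top0.png

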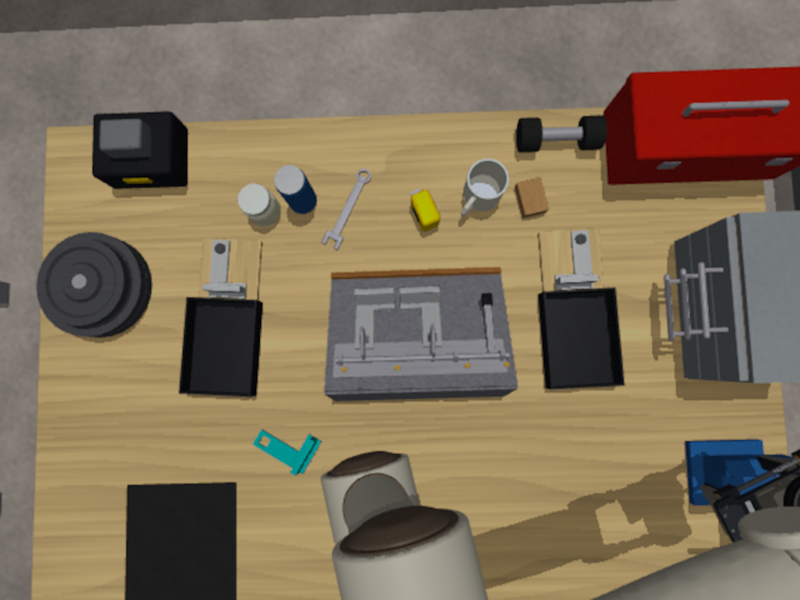

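View pics/side0.png

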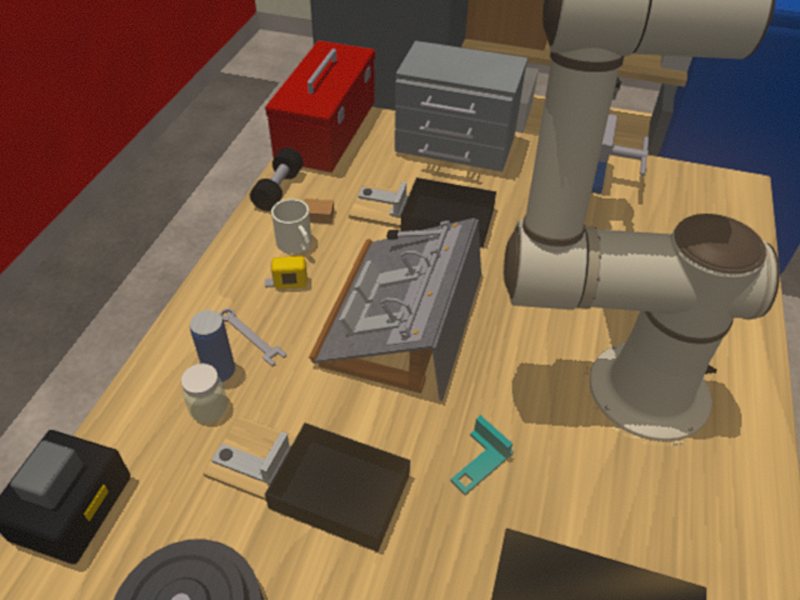

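Top view: the file is mid-bench at about (420,330), with the lever at its -y end (487,300). The bins are at (222,345) and (580,338), with specimens beyond them, and the turquoise decoy is at (288,452). Next I'll enlarge these areas.

Run:
```python
import cv2,numpy as np
t=cv2.imread("top0_raw.png");s=cv2.imread("side0_raw.png")
def crop(im,x,y,w,h,k,n):
    c=cv2.resize(im[y:y+h,x:x+w],None,fx=k,fy=k,interpolation=cv2.INTER_CUBIC)
    for u in range((x+9)//10*10,x+w,10):
        cv2.line(c,(int((u-x)*k),0),(int((u-x)*k),6),(0,0,255),1)
        if u%20==0: cv2.putText(c,str(u),(int((u-x)*k)-10,18),0,.4,(0,0,255),1)
    for v in range((y+9)//10*10,y+h,10):
        cv2.line(c,(0,int((v-y)*k)),(6,int((v-y)*k)),(0,0,255),1)
        if v%20==0: cv2.putText(c,str(v),(8,int((v-y)*k)+4),0,.4,(0,0,255),1)
    if n: cv2.imwrite(n,c)
    return c
crop(t,256,210,160,112,5,"pics/tf.png")
a=crop(t,138,183,80,140,4,None);b=crop(t,424,178,80,140,4,None)
cv2.imwrite("pics/tb.png",np.hstack([a,b]))
crop(s,245,165,150,150,4,"pics/sf.png")
```

```text
(no output)
```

View pics/tf.png

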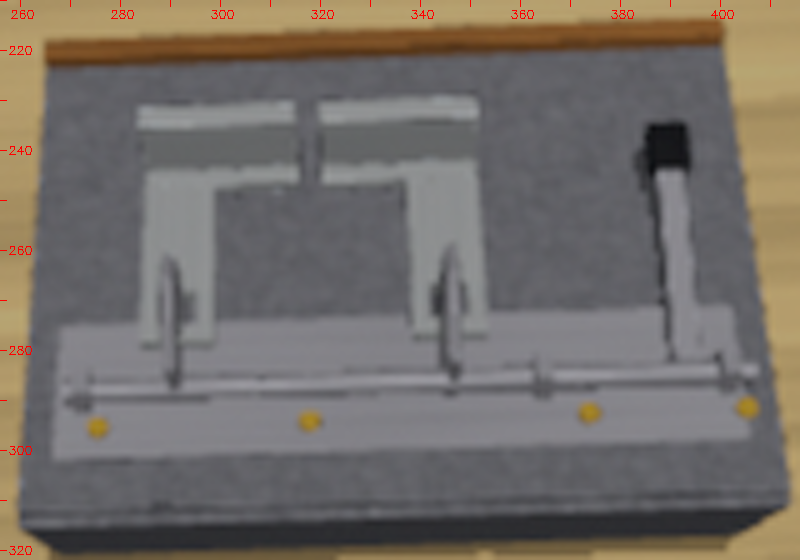

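View pics/tb.png

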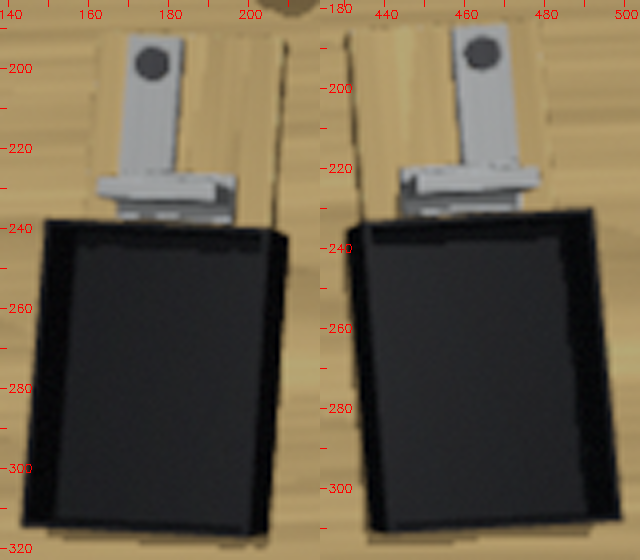

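View pics/sf.png

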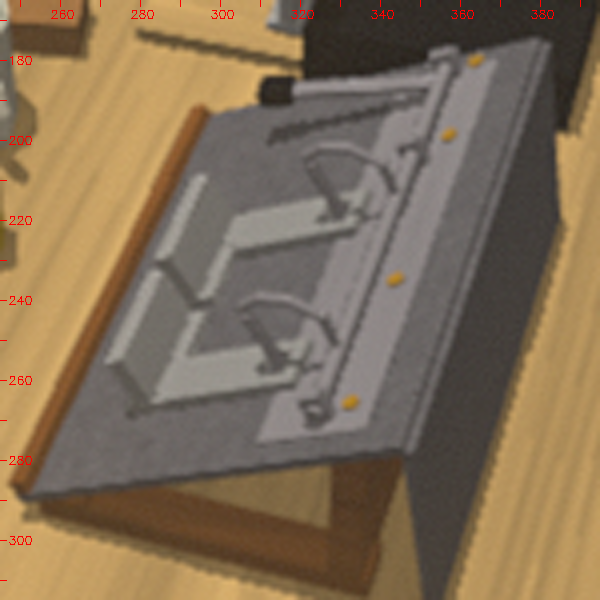

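Left-image bracket on post_b: with its hole end turned away, the foot juts left, so it is bracket_l. The one on post_a is bracket_r. The left-image (+y) bin's specimen foot juts right, so it is bin_r; the right-image (-y) bin is bin_l. Raw pixels (top / side):
- Rib tops: L (299.4,233) / (279.3,242.8), R (335.7,232.1) / (290.3,219.3).
- Lever block: (389.2,240) / (314.5,187.5).

Next I'll triangulate these and check that the arm can reach the poses.

```bash
cat > vis.py <<'E'
import numpy as np
C={n:np.load(f"{n}0.npz") for n in("top","side")}
def ray(n,p):
    c=C[n];d=c["R"].T@np.array([(p[0]-c["cx"])/c["fx"],(p[1]-c["cy"])/c["fy"],1]);return -c["R"].T@c["t"],d/np.linalg.norm(d)
def plane(n,p,z):
    o,d=ray(n,p);return o+d*(z-o[2])/d[2]
def tri(a,b):
    o1,d1=ray("top",a);o2,d2=ray("side",b)
    s=np.linalg.lstsq(np.c_[d1,-d2],o2-o1,rcond=None)[0]
    p,q=o1+s[0]*d1,o2+s[1]*d2;return (p+q)/2,np.linalg.norm(p-q)
def proj(n,X):
    c=C[n];v=c["R"]@X+c["t"];return np.array([c["fx"]*v[0]/v[2]+c["cx"],c["fy"]*v[1]/v[2]+c["cy"]])
E
python3 - <<'E'
from vis import *
from scipy.optimize import least_squares
np.set_printoptions(precision=4,suppress=True)
m={"ribL":((299.4,233),(279.3,242.8)),"ribR":((335.7,232.1),(290.3,219.3)),"lev":((389.2,240),(314.5,187.5)),
"pa":((346.4,259.4),(321.8,203.8)),"pb":((289.6,261.6),(306.3,240.5)),"ridge+":((260,313.6),(346.2,278)),"ridge-":((414,310),(382,175)),"low+":((265.6,223.4),(250,287.5)),"low-":((400.4,219),(295,192))}
T={k:tri(*v) for k,v in m.items()}
for k,(p,e) in T.items(): print(k,p,e)
n=lambda w:np.array([.5*np.cos(w),.5*np.sin(w),.866]);u=lambda w:np.array([-.866*np.cos(w),-.866*np.sin(w),.5]);y=lambda w:np.array([-np.sin(w),np.cos(w),0])
# file fit: ridge corners, heights of ribs/posts/lever out of the face, post spacing
def F(q,ret=False):
    O=np.array([q[0],q[1],.085]);w=q[2];B=np.array([u(w),y(w),n(w)])
    if ret:return {k:B@(p-O) for k,(p,e) in T.items()}
    def P(a,b,h):return O+B.T@np.array([a,b,h])
    pts={"ridge+":P(.13,.17,0),"ridge-":P(.13,-.17,0),"pa":P(q[3],q[4],.048),"pb":P(q[3],q[4]+.125,.048),"lev":P(q[5],q[6],.032),"ribL":P(q[7],q[8],.044),"ribR":P(q[7],q[9],.044)}
    return np.concatenate([np.r_[proj("top",X)-m[k][0],proj("side",X)-m[k][1]] for k,X in pts.items()])
r=least_squares(F,[.45,-.03,0,0,-.05,0,-.13,-.05,.1,0],loss="soft_l1")
print(r.x,"\n",F(r.x).reshape(-1,4))
for k,v in F(r.x,True).items():print(k,v)
for nm,a,b in(("R-bin +y edge",(149.25,238),(143.5,314.25)),("L-bin -y edge",(492,230.5),(499.5,307.5))):
    A,Bq=plane("top",a,.05),plane("top",b,.05);d=A-Bq;l=np.linalg.norm(d);d/=l;s=-1 if nm[0]=="R" else 1
    print(nm,A,Bq,l,"yaw",np.arctan2(d[1],d[0]),"centre",(A+Bq)/2+s*.07*np.array([-d[1],d[0],0]))
E
```

```text
ribL [0.5612 0.0491 0.0969] 0.00017413636620522833
ribR [ 0.5622 -0.0358  0.0919] 0.0019784993954464376
lev [ 0.5393 -0.1598  0.0949] 0.0014063696896155459
pa [ 0.4921 -0.0569  0.1453] 0.001816092622215336
pb [0.4904 0.0689 0.1492] 0.002033135755163659
ridge+ [0.3794 0.1378 0.1419] 0.0014232277656255812
ridge- [ 0.3782 -0.2005  0.1457] 0.0003264900413022792
low+ [0.6007 0.1389 0.0227] 0.006937661403664577
low- [ 0.6017 -0.1982  0.0276] 0.008922769190062074
[ 0.4917 -0.0295 -0.0019  0.0281 -0.0285 -0.0368 -0.1304 -0.0552  0.0783
 -0.005 ] 
 [[-1.9201 -0.1018  0.1843 -1.4011]
 [-0.2029 -0.2495 -0.1012 -1.0624]
 [ 0.5507  0.8719  0.0365  1.1433]
 [ 1.3123  0.1551 -0.663   1.8285]
 [-0.0032 -0.2553  0.3098  0.1436]
 [ 0.2001 -0.169  -0.0771  0.2518]
 [-0.5586 -0.2577  0.5264 -0.5938]]
ribL [-0.0541  0.0787  0.045 ]
ribR [-0.0577 -0.0061  0.0413]
lev [-0.0365 -0.1302  0.0325]
pa [ 0.0298 -0.0274  0.0525]
pb [0.0334 0.0984 0.0549]
ridge+ [ 0.126   0.1671 -0.007 ]
ridge- [ 0.1284 -0.1712 -0.004 ]
low+ [-0.1252  0.1686  0.0004]
low- [-0.1243 -0.1684  0.0055]
R-bin +y edge [0.5656 0.4221 0.05  ] [0.38   0.4346 0.05  ] 0.1860877866678269 yaw -0.06749332691563001 centre [0.4681 0.3585 0.05  ]
L-bin -y edge [ 0.5591 -0.415   0.05  ] [ 0.3739 -0.4211  0.05  ] 0.18524885606320834 yaw 0.03283549545439502 centre [ 0.4642 -0.3481  0.05  ]
```

The geometry agrees to a couple of mm. I'll write the helpers, check reach, then open the lever.

```bash
cat > h.py <<'E'
import numpy as np
from scipy.spatial.transform import Rotation as Ro
from workcell import bot
W=-.0019;O=np.array([.4917,-.0295,.085])
n=np.array([.5*np.cos(W),.5*np.sin(W),.866]);u=np.array([-.866*np.cos(W),-.866*np.sin(W),.5]);y=np.array([-np.sin(W),np.cos(W),0])
def P(a,b,h):return O+a*u+b*y+h*n
def rot(z,yy):
    z=np.asarray(z,float);z=z/np.linalg.norm(z);yy=yy-z*(yy@z);yy/=np.linalg.norm(yy)
    return Ro.from_matrix(np.c_[np.cross(yy,z),yy,z]).as_rotvec()
PU,PY,PH=.0713,-.1303,.010            # lever pivot in the file frame
def lev(th,back=0):                    # TCP with the grasp point on the block, tool along -n
    a=.2+th;return P(PU-.11*np.cos(a),PY,PH+.11*np.sin(a)-.019+back)
SL=float(__import__("os").environ.get("SL","1"))
RL=rot(-n,SL*y)
def rib(b,h,a=-.0560):return P(a,b,h-.019)
RIB=dict(L=.0775,R=-.0065)
BIN=dict(L=(np.array([.4642,-.3481]),.0328),R=(np.array([.4681,.3585]),-.0675))
def brot(tilt,s,w=0):                  # tool y along s*bracket x
    if tilt:return rot(-n,-s*u)
    return rot([0,0,-1.],s*np.array([np.cos(w),np.sin(w),0]))
def place(k,z,dx=.035):
    c,w=BIN[k];return np.r_[c+dx*np.array([np.cos(w),np.sin(w)]),z]
def st(m=""):print(m,"t",round(bot.current_clock(),2),"F",np.round(bot.current_contact_force(),1),"op",round(bot.current_opening(),3),"grip",round(bot.current_grip_force(),1),"p",np.round(bot.current_ee_pos(),4))
E
python3 - <<'E'
from h import *
ik=lambda p,r:(lambda q:None if q is None else np.round(q,2))(bot.inverse_kinematics(p,r))
for s in(1,-1):
    R=rot(-n,s*y);print("lev",s,ik(lev(0,.08),R),ik(lev(0),R),ik(lev(1.),R),ik(lev(1.1,.12),R))
    for k in"LR":
        R=brot(1,s);print(k,s,ik(rib(RIB[k],.034),R),ik(rib(RIB[k],.13),R),ik(place(k,.3),brot(0,s,BIN[k][1])),ik(place(k,.022),brot(0,s,BIN[k][1])))
E
```

```text
lev 1 [-0.38  0.69  1.12 -0.19  1.82 -1.95] [-0.4   0.67  1.3  -0.19  1.66 -1.94] [-0.41  0.51  1.31 -0.2   1.81 -1.98] [-0.38  0.59  0.98 -0.21  2.06 -2.  ]
L 1 [-0.1   0.68  1.3  -0.05  1.69 -0.09] [-0.1   0.71  1.07 -0.05  1.88 -0.1 ] [-0.81  0.2   1.38  0.    1.56 -0.84] [-0.81  0.46  1.64 -0.    1.05 -0.84]
R 1 [-0.22  0.68  1.3  -0.11  1.68 -0.2 ] [-0.21  0.71  1.08 -0.11  1.87 -0.21] [ 0.42  0.22  1.35 -0.    1.56  0.49] [ 0.42  0.47  1.61 -0.    1.06  0.49]
lev -1 [-0.38  0.69  1.12 -0.19  1.82  1.19] [-0.4   0.67  1.3  -0.19  1.66  1.21] [-0.41  0.51  1.31 -0.2   1.81  1.17] [-0.38  0.59  0.98 -0.21  2.06  1.14]
L -1 None None [-0.81  0.2   1.38 -0.    1.56  2.3 ] [-0.81  0.46  1.64 -0.    1.05  2.3 ]
R -1 [-0.22  0.68  1.3  -0.11  1.68  2.94] [-0.21  0.71  1.08 -0.11  1.87  2.93] [ 0.42  0.22  1.35 -0.    1.56 -2.65] [ 0.42  0.47  1.61 -0.    1.06 -2.65]
```

```bash
sed -i 's/"SL","1"/"SL","-1"/' h.py
python3 - <<'E'
from h import *
import cv2
bot.goto(lev(0,.10),RL)
bot.set_gripper(.6,25)
bot.line_to(lev(0),max_speed=.12);st("at block")
bot.set_gripper(0.,25);st("gripped")
if .1<bot.current_opening()<.35:
    for t in(.2,.4,.6,.8,1.0): bot.line_to(lev(t),max_speed=.15);st(t)
    bot.set_gripper(.55);bot.hold(.3)
    bot.line_to(lev(1.0,.09),max_speed=.25);st("off")
im=[bot.read_camera(k)["pixels"] for k in("top","side")]
cv2.imwrite("pics/a1.png",np.hstack([cv2.resize(im[0][190:340,230:430],(400,300)),cv2.resize(im[1][140:320,220:420],(400,360))[:300]]))
E
```

```text
at block t 3.63 F [ 0.3 -0.5  0.7] op 0.596 grip 0.0 p [ 0.5304 -0.1602  0.0787]
gripped t 4.26 F [ 0.3 -0.   0.5] op 0.215 grip 25.0 p [ 0.5296 -0.1596  0.0779]
0.2 t 4.56 F [-1.6  0.6 -3.3] op 0.216 grip 25.0 p [ 0.5337 -0.1595  0.0991]
0.4 t 4.86 F [-2.5  2.  -2. ] op 0.214 grip 25.0 p [ 0.5342 -0.1595  0.1221]
0.6 t 5.16 F [-2.9  3.1  1.3] op 0.214 grip 25.0 p [ 0.5303 -0.1595  0.1445]
0.8 t 5.46 F [-3.7  3.4  2.8] op 0.219 grip 25.0 p [ 0.5223 -0.1595  0.1656]
1.0 t 5.76 F [-4.4  3.8  4.9] op 0.214 grip 25.0 p [ 0.5101 -0.1595  0.1845]
off t 7.18 F [ 0.7  0.8 -1.2] op 0.546 grip 0.0 p [ 0.5558 -0.1599  0.2589]
```

View pics/a1.png

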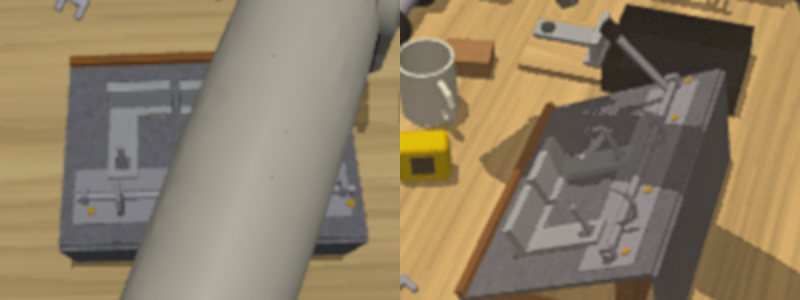

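Lever is up at about (615,30) in the side half, and the rings stand clear of the posts. Now bracket_r goes to bin_r.

```bash
cat > pick.py <<'E'
from h import *
import sys,cv2
def run(k):
    R=brot(1,1);c,w=BIN[k];Rb=brot(0,1,w)
    bot.line_to(P(.0,PY+.03,.27)) if k=="R" else None
    bot.goto(rib(RIB[k],.13),R);bot.set_gripper(.6,35)
    bot.line_to(rib(RIB[k],.034),max_speed=.12);st("at rib")
    bot.set_gripper(0.,35);st("gripped")
    o=bot.current_opening()
    if not .09<o<.2:print("no grip");return
    bot.line_to(rib(RIB[k],.054),max_speed=.08);st("20up")
    bot.line_to(rib(RIB[k],.124),max_speed=.15);st("lifted")
    p=bot.current_ee_pos();bot.line_to(np.r_[p[0]-.02,p[1],.33],max_speed=.3)
    bot.goto(place(k,.30),Rb);st("over bin")
    bot.line_to(place(k,.07),max_speed=.25);bot.line_to(place(k,.022),max_speed=.06);st("down")
    bot.set_gripper(.36);st("released")
    bot.line_to(place(k,.26),max_speed=.25);st("up")
    im=[bot.read_camera(q)["pixels"] for q in("top","side")]
    cv2.imwrite(f"pics/p{k}.png",cv2.resize(np.hstack(im),(800,300),interpolation=cv2.INTER_AREA))
    for q,i in zip("ts",im):cv2.imwrite(f"p{k}{q}.png",i)
run(sys.argv[1])
E
python3 pick.py R
```

```text
at rib t 10.57 F [-0.   0.7 -0.3] op 0.604 grip 0.0 p [ 0.5486 -0.0363  0.0708]
gripped t 11.29 F [1.  0.5 0.1] op 0.128 grip 35.0 p [ 0.5477 -0.0361  0.07  ]
20up t 11.69 F [ 0.6 -1.  -2.1] op 0.127 grip 35.0 p [ 0.5583 -0.0362  0.0876]
lifted t 12.31 F [-0.4 -0.5 -3.6] op 0.131 grip 35.0 p [ 0.592  -0.036   0.1469]
over bin t 14.55 F [ 0.9  0.6 -3.5] op 0.129 grip 35.0 p [0.5037 0.3551 0.2995]
down t 16.57 F [ 0.6  0.2 -2.5] op 0.127 grip 35.0 p [0.5034 0.3563 0.0224]
released t 17.07 F [ 0.5  0.6 -0.5] op 0.359 grip 0.0 p [0.5032 0.3562 0.0222]
up t 18.17 F [-0.7 -0.4 -0.7] op 0.358 grip 0.0 p [0.5022 0.3557 0.2581]
```

View pics/pR.png

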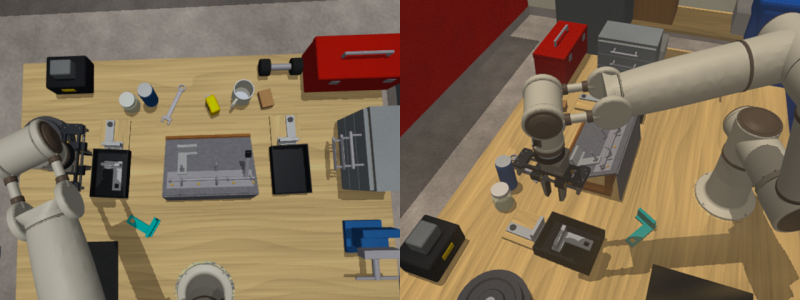

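bracket_r lies in bin_r at (112,170), rib up. bracket_l is next.

```bash
sed -i 's/if k=="R" else None/if k=="R" else bot.goto([.5,.1,.32],brot(0,1,0))/' pick.py; python3 pick.py L
```

```text
at rib t 21.65 F [-0.  -0.5  0.2] op 0.601 grip 0.0 p [0.5488 0.0478 0.0708]
gripped t 22.38 F [ 0.7 -0.1  0.1] op 0.129 grip 35.0 p [0.5479 0.0479 0.07  ]
20up t 22.77 F [ 0.   0.  -3.2] op 0.13 grip 35.0 p [0.5584 0.0478 0.0876]
lifted t 23.39 F [-1.1  0.  -2.6] op 0.13 grip 35.0 p [0.5922 0.0479 0.1469]
over bin t 25.65 F [ 0.8  0.3 -2.7] op 0.128 grip 35.0 p [ 0.4998 -0.3459  0.2997]
down t 27.67 F [ 0.2 -1.  -3.2] op 0.124 grip 35.0 p [ 0.4995 -0.3473  0.0224]
released t 28.17 F [-0.3 -0.9  0.2] op 0.36 grip 0.0 p [ 0.4993 -0.3471  0.0222]
up t 29.27 F [-0.  -0.1 -0.8] op 0.359 grip 0.0 p [ 0.4985 -0.3463  0.2581]
```

View pics/pL.png

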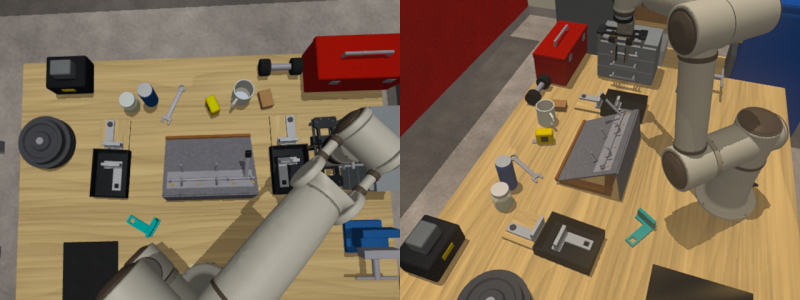

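Both brackets lie rib up in the correct bins, bracket_l at (287,165), and the file is empty. Now I'll shut the lever.

Run:
```python
from h import *
import cv2
bot.goto(lev(1.1,.14),RL);bot.set_gripper(.6,25)
bot.line_to(lev(1.1),max_speed=.12);st("at block")
bot.set_gripper(0.,25);st("gripped")
if .1<bot.current_opening()<.35:
    for t in(.9,.7,.5,.3,.15,.02): bot.line_to(lev(t),max_speed=.12);st(t)
    bot.set_gripper(.55);bot.hold(.3)
    bot.line_to(lev(0,.12),max_speed=.25);st("off")
    bot.goto([.35,-.45,.35],brot(0,1,-.8));st()
im=[bot.read_camera(k)["pixels"] for k in("top","side")]
cv2.imwrite("pics/a2.png",np.hstack([cv2.resize(i[150:390,120:520],(400,240)) for i in im]))
a=cv2.resize(im[0][170:330,120:520],(800,320));b=cv2.resize(im[1][130:390,200:440],(300,280));c=cv2.imread("side0_raw.png")
c=cv2.resize(c[130:390,200:440],(300,280));cv2.imwrite("pics/a2.png",np.vstack([a,np.hstack([b,c,np.zeros((280,200,3),np.uint8)])]))
```

```text
at block t 32.92 F [ 0.6 -0.2  0. ] op 0.599 grip 0.0 p [ 0.5043 -0.16    0.1906]
gripped t 33.54 F [1.  1.6 0.8] op 0.21 grip 25.0 p [ 0.5037 -0.1595  0.1899]
0.9 t 33.88 F [-1.1  2.3  3.6] op 0.217 grip 25.0 p [ 0.5175 -0.1595  0.1733]
0.7 t 34.21 F [2.9 3.  2.7] op 0.217 grip 25.0 p [ 0.5285 -0.1595  0.1532]
0.5 t 34.54 F [ 5.3  2.2 -0.7] op 0.216 grip 25.0 p [ 0.5349 -0.1595  0.1314]
0.3 t 34.88 F [ 7.6  1.8 -4.2] op 0.215 grip 25.0 p [ 0.5366 -0.1595  0.1086]
0.15 t 35.16 F [ 5.9  1.5 -7. ] op 0.212 grip 25.0 p [ 0.5346 -0.1596  0.0916]
0.02 t 35.42 F [ 6.5  0.6 -9.4] op 0.216 grip 25.0 p [ 0.5308 -0.1597  0.0772]
off t 36.97 F [-0.4  0.4 -0.6] op 0.548 grip 0.0 p [ 0.589  -0.1598  0.1807]
 t 38.51 F [ 0.2 -0.2 -0.5] op 0.551 grip 0.0 p [ 0.3503 -0.4494  0.3489]
```

View pics/a2.png

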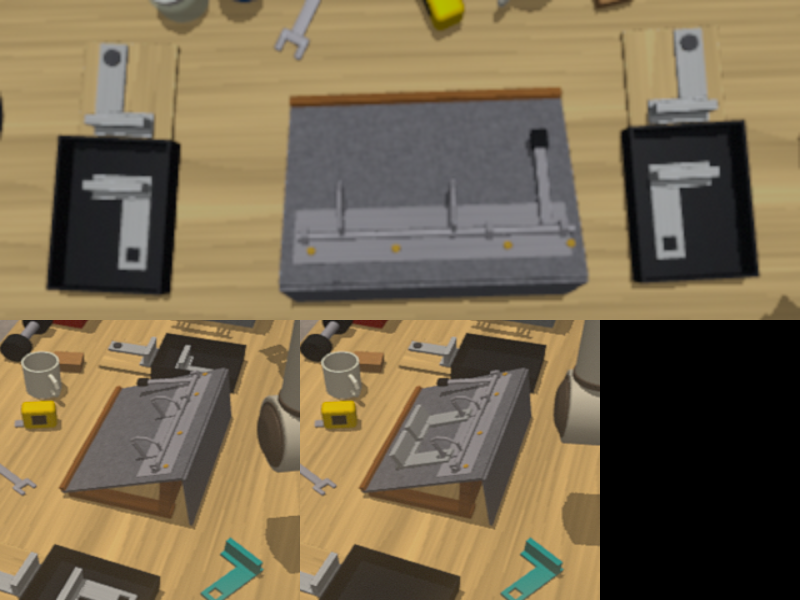

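The lever block at (539,138) and the rings are back as at the start. Each bracket lies flat and matches its specimen turned half round, and the bystanders have not moved. Handing in.

```bash
python3 -c "
from workcell import bot
print(bot.job_done())"
```

```text
the job is handed in; nothing more can be done
None
```

I opened the rings, laid both brackets flat and rib up in the bins with the matching specimens, then shut the rings and handed the job in at about 38.5 s of the 72 s allowed; I was not shown a verdict.

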